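Put the ring moulds away in the pinned case

ROBOT

A 6-joint arm with a two-finger parallel gripper is mounted at the origin on the work surface; the furniture and walls round the work are solid. World frame = base frame: x ahead of the robot, y to its left, z up, the work surface at z = 0. Lengths are in mm, angles in rad, forces in N, time in s.
With the tool pointing down it reaches from about 350 to 975 mm from the base axis. Payload 7.1 kg.
Tool frame: the origin (TCP) lies midway between the tips of the shut fingers; the grasp point (between the pads) lies 19 mm behind it (ctrl.grasp_offset is the distance from the TCP to the grasp point, in mm); z points along the fingers, y is the line along which they close (so a half turn about z gives the same grasp; the last joint's range is limited). The gripper opens to 88 mm and grips with 3 to 60 N. Pads are 20 mm wide; open, the fingers measure 115 mm over their backs; the gripper's body (75 mm by 178 mm) begins 61 mm behind the grasp point.
Start: joints at [-1.356, 0.423, 1.63, -0, 1.089, -0.019], TCP at [144.817, -607.974, 222.675] pointing down, gripper open.
Joint ranges: [-3, 3], [-0.9, 2.11], [0.09, 2.58], [-1.31, 4.45], [0.11, 2.69], [-2.54, 2.54]. Speed limits (rad/s): [2.39, 2.39, 3.01, 3.14, 3.14, 3.14].

INTERFACE

Orientations are given as a rotation vector (axis times angle).
In Python, from workcell import ctrl gives the robot as it stands. The module is installed in compiled form; this text tells all that it offers.
- The arm moves only by the tool servo_tool, never from a script. Its argument "rows" is a list of rows, each a list of 7 numbers: the turn, a rotation vector about the tool's x, y, z as a fraction of full scale, then the shift along the tool's x, y, z as a fraction of full scale, then the finger opening in mm, from 0 to 87.8. A call has 1 to 10 rows; each row is the pose to reach, as a shift and turn from the pose commanded when the call began, along the tool's axes at that moment; what a row does not reach only later rows make up. Full scale, the value 1, is 20 cm for a shift and 1.5 rad for a turn. A row lasts 1/8 s, in which the tool goes at most 62.5 mm and 10.7 degrees, less where a joint would pass 70% of its speed; a pose out of reach is approached as far as the arm can. A call with a number of a shift or a turn outside -1 to 1 is refused whole. A call with a gripper value outside its range is refused whole. The fingers move at their own pace and stop on an object; the grip force is fixed at half the most. Time passes only in rows, so rows that repeat a pose let the fingers close. It gives the time, the measured TCP pose, the force, the opening and the grip force at its end, in the units of the state.
- ctrl.get_obs(): the state, without advancing time (a new reading comes with each control period).
- ctrl.get_image(name): name is "scene" or "top" or "wrist"; returns (picture, depth): 400x640x3 uint8, red, green, blue; 400x640 float32, mm along the optical axis (not along the pixel's ray), 0 where there is no reading.
- ctrl.camera_info(name): a dict with "intrinsics" (3x3 intrinsics, pixels), "k1" (the pictures are not rectified: a ray, as slopes to the right and down, at radius r is drawn at 1 + k1 r^2 times it, then the intrinsics apply), "R" (3x3) and "t" (3): a world point X has camera coordinates R X + t. Camera axes: x right, y down, z forward; pixel columns grow to the right and rows downward; lengths in mm; the calibration is good to about 2 mm. A picture is of the moment at which its call begins: read the wrist's pose just before it. camera_info takes no time and is no camera call; for the wrist camera it gives the pose at the moment of the call.
- ctrl.close_job(): hands the job in; it is judged then, once.
The state is a dict: "t": time; "qpos": joint angles; "qvel": joint speeds; "joint_torque": joint torques, N m; "ee_pos": TCP position; "orientation": TCP orientation; "ft_force": force on the tool from outside, world axes, zero at the start; "moment": the same for the moment, N m; "width": finger opening in mm; "grasp_force": force on a finger pad.
Only numpy, scipy, OpenCV 4.12 (cv2) and the standard library are available. Lean on these libraries where they do the work, as an engineer would, in place of code of your own. Each camera call takes 0.05 s, during which the arm holds its last target. There are 200 camera calls.

TASK

Put the ring moulds away in the flat steel case: first take the tub off the case's lid and stand it upright on the table, draw the pin out of the hasp and lay it on the table, then swing the lid up. Put every ring mould that stands out on the table into the case, then lower the lid gently, without letting it slam, until it is fully shut; the pin stays out on the table. Do not tip the tub over, and leave the tape roll and the measuring spoon alone.

Things in the scene. Friction and masses are not known exactly. Their poses are not given: they have to be found in the camera images.
- case: flat open-topped steel case, fixed to the table: 160 (x) x 190 (y) x 52 mm high outside, walls and floor 4 mm. Origin: centre of its underside; +x points to the hinge side (away from the robot, turned by up to 0.15 rad), z up. A bracket 26 mm wide and 5 mm thick, 40 to 45 mm above the table, reaches 62 mm out from the middle of its front (-x) wall and carries the staple.
- case_in (a point): centre of the inner floor of the case (152 x 182 mm inside, 48 mm deep); axes as the case.
- staple (a point): middle of the opening of the hasp staple, an upright wire loop of 5 mm steel wire, 125 mm in front of the case's centre and 62 mm above the table. The loop lies in the case's x-z plane, its opening 14 mm wide in x; its top stands 75 mm above the table. The pin runs through it along the case's y.
- lid (a joint): angle of the lid: 0 = fully shut, grows as it opens, 1.57 = upright, stop at 1.8 (leaning back). A stiff friction hinge (about 0.36 N m) holds the lid at any angle; it does not fall by itself. The lid is a steel plate 160 x 190 x 6 mm, 0.3 kg, top 58.5 mm above the table when shut; a hasp plate 62 mm wide with a slot for the staple sticks out 61 mm ahead of its front edge, level with the lid, so that the pin through the staple keeps the lid shut.
- lid_handle (a point): middle of the lid's bar handle: a round bar of 11 mm diameter, 100 mm long along the case's y, 35 mm off the lid's upper face on two 8 mm legs near its ends (85 mm apart), 30 mm behind the lid's front edge. The point lies on the bar's axis, 130 mm from the hinge along the lid; it swings with the lid, axes fixed in the lid (x from front to hinge along the lid, z out of its upper face).
- lid_hinge (a point): middle of the hinge line, at the upper edge of the case's far wall, 52.5 mm above the table; the line runs along the case's y. Axes turn with the lid.
- pin: retaining pin of dark steel, 40 g: a square 8 x 8 mm bar that reaches from y = -20 to +40 mm, with a flat round head at the +y end. Origin on the bar's axis, in the middle of the staple at the start; +y points to the head, which is on the robot's left at the start. Lies loosely in the staple (the bar rests on the hasp plate); it comes out after 25 mm of pull towards its head.
- pin_head (a point): centre of the pin's head: a disc of 28 mm diameter and 10 mm thick whose faces look to the pin's +x and -x, 52 mm from the pin's origin along +y. At the start its centre is 62 mm above the table and 45 mm in front of the lid's edge.
- tub: small closed round tub with a press-on lid (shut, one solid thing), 61 mm widest diameter, 58 mm at the body, 42 mm high, 90 g; origin: centre of its underside. At the start it stands on the lid of the case behind the handle.
- mould_a: steel ring mould, open at both ends, 55 mm outside diameter, 34 mm high, 60 g; origin: centre of its lower rim, z along its axis. May be absent.
- mould_b: steel ring mould, open at both ends, 44 mm outside diameter, 34 mm high, 80 g; origin: centre of its lower rim, z along its axis. May be absent.
- mould_c: steel ring mould, open at both ends, 55 mm outside diameter, 34 mm high, 60 g; origin: centre of its lower rim, z along its axis. May be absent.
- mould_d: steel ring mould, open at both ends, 44 mm outside diameter, 34 mm high, 80 g; origin: centre of its lower rim, z along its axis. May be absent.
- tape_roll: roll of masking tape lying flat, 78 mm diameter, 18 mm high, origin under its centre; to be left alone.
- spoon: steel measuring spoon, 125 x 43 x 14 mm, origin under its centre; to be left alone.
- bottle_caddy: sheet-steel bottle caddy, empty, fixed: origin under its centre; 206 mm along the world's x, 148 mm along y, 223 mm high; in front of the robot to the right. The free table top (z = 0) runs from y = -0.29 to +0.28 and to x = 0.77, except the caddy and the utensil pot.
- utensil_pot: steel pot of long utensils, fixed, about 130 mm diameter, utensils up to 350 mm high; origin under its centre; far right.
There are look-alikes about, which are no part of the job. Of the things shaped like the pin, the steel one is meant.

How it is judged (in metres and radians):
On the way, in this order (a step that is already met when the one before it is completed fails the run):
1. the tub stands on the table and the pin is out of the hasp and on the table (either first), the lid still shut (height (world z) of tub between -0.01 and 0.012 m and angle between tub's own z axis and vertical below 0.2 rad and (x of tub in the frame of case_in below -0.09 m or x of tub in the frame of case_in above 0.09 m or y of tub in the frame of case_in below -0.1 m or y of tub in the frame of case_in above 0.1 m) and height (world z) of pin between -0.01 and 0.03 m and distance between pin and staple above 0.04 m and (x of pin in the frame of case_in below -0.09 m or x of pin in the frame of case_in above 0.09 m or y of pin in the frame of case_in below -0.1 m or y of pin in the frame of case_in above 0.1 m) and value of joint lid below 0.1 rad), for 0.2 s.
2. the lid is swung up (value of joint lid above 1.2 rad), for 0.2 s.
3. every ring mould is in the case, the lid still up (x of mould_a in the frame of case_in between -0.075 and 0.075 m and y of mould_a in the frame of case_in between -0.09 and 0.09 m and z of mould_a in the frame of case_in between -0.01 and 0.045 m and x of mould_b in the frame of case_in between -0.075 and 0.075 m and y of mould_b in the frame of case_in between -0.09 and 0.09 m and z of mould_b in the frame of case_in between -0.01 and 0.045 m and x of mould_c in the frame of case_in between -0.075 and 0.075 m and y of mould_c in the frame of case_in between -0.09 and 0.09 m and z of mould_c in the frame of case_in between -0.01 and 0.045 m and x of mould_d in the frame of case_in between -0.075 and 0.075 m and y of mould_d in the frame of case_in between -0.09 and 0.09 m and z of mould_d in the frame of case_in between -0.01 and 0.045 m and value of joint lid above 0.9 rad and contact force between each of mould_a, mould_b, mould_c, mould_d and the fingers below 0.1 N), for 0.2 s.
4. the lid is lowered shut (value of joint lid below 0.04 rad), for 0.2 s.
At the end, for the whole second after the job is handed in: The lid is shut (angle under 0.04 rad) with every ring mould that was on the table inside the case; the tub stands upright (within 0.2 rad) on the table beside the case and the pin lies on the table outside the case, out of the staple; all at rest (value of joint lid below 0.04 rad and x of mould_a in the frame of case_in between -0.075 and 0.075 m and y of mould_a in the frame of case_in between -0.09 and 0.09 m and z of mould_a in the frame of case_in between -0.01 and 0.045 m and x of mould_b in the frame of case_in between -0.075 and 0.075 m and y of mould_b in the frame of case_in between -0.09 and 0.09 m and z of mould_b in the frame of case_in between -0.01 and 0.045 m and x of mould_c in the frame of case_in between -0.075 and 0.075 m and y of mould_c in the frame of case_in between -0.09 and 0.09 m and z of mould_c in the frame of case_in between -0.01 and 0.045 m and x of mould_d in the frame of case_in between -0.075 and 0.075 m and y of mould_d in the frame of case_in between -0.09 and 0.09 m and z of mould_d in the frame of case_in between -0.01 and 0.045 m and height (world z) of tub between -0.01 and 0.012 m and angle between tub's own z axis and vertical below 0.2 rad and (x of tub in the frame of case_in below -0.09 m or x of tub in the frame of case_in above 0.09 m or y of tub in the frame of case_in below -0.1 m or y of tub in the frame of case_in above 0.1 m) and height (world z) of pin between -0.01 and 0.03 m and distance between pin and staple above 0.04 m and (x of pin in the frame of case_in below -0.09 m or x of pin in the frame of case_in above 0.09 m or y of pin in the frame of case_in below -0.1 m or y of pin in the frame of case_in above 0.1 m) and linear speed of each of mould_a, mould_b, mould_c, mould_d, tub, pin below 0.02 m/s); the robot touches nothing.
It fails at once if the tub is tipped over (angle between tub's own z axis and vertical above 0.8 rad).
It fails at once if the lid slams (falls or is thrown shut faster than 2.5 rad/s) (velocity of joint lid below -2.5 rad/s and value of joint lid below 0.6 rad).
It fails at once if the tape roll is pushed away (over 40 mm) (distance of tape_roll from where it was at the start of the episode above 0.04 m).
It fails at once if the measuring spoon is pushed away (over 40 mm) (distance of spoon from where it was at the start of the episode above 0.04 m).
Of mould_a, mould_b, mould_c, mould_d only 2 to 3 are there at a start; the rules pass over those that are not, and their reading is None.
At some moment in a run one of mould_a, mould_b, mould_c, mould_d may be knocked a few centimetres aside while the robot is not near it.
It also fails if it takes over 210 s, if anything falls off the work surface, if the arm or the gripper's body presses on something with over 40 N, if the wrist force passes 120 N, or if a joint passes its speed limit or range.

## Working session

There is one attempt and no reset: what is moved stays moved. The work goes in short steps, Python scripts to look and compute and a tool call to move; the robot and the scene stay as the last step left them, time stands still between calls to the robot, and variables do not carry over. Pictures are saved under pics/ and viewed, at most 14 in all, crops included, and the job is handed in when it is done.

Besides the shell and the picture viewer there is one more tool, called in YAML: its name, and indented under it one key for each argument. servo_tool: Moves the arm, as the interface text tells. Its arguments: {"type":"object","properties":{"rows":{"type":"array","items":{"type":"array","items":{"type":"number"}}}},"required":["rows"]}

```bash
mkdir -p pics
cat > h.py <<'E'
import numpy as np, cv2
from workcell import ctrl
from scipy.spatial.transform import Rotation as Rn
def grab(n,fn=None):
    ci=ctrl.camera_info(n); im,d=ctrl.get_image(n)
    if fn: cv2.imwrite('pics/'+fn,im[:,:,::-1])
    return im,d,ci
def cloud(d,ci):
    K=ci['intrinsics'];k1=ci['k1'];h,w=d.shape
    u,v=np.meshgrid(np.arange(w),np.arange(h))
    xd=(u-K[0,2])/K[0,0];yd=(v-K[1,2])/K[1,1];x,y=xd.copy(),yd.copy()
    for _ in range(8):
        s=1+k1*(x*x+y*y);x=xd/s;y=yd/s
    P=np.stack([x*d,y*d,d],-1)
    W=(P-np.array(ci['t']))@np.array(ci['R'])
    W[d<=0]=np.nan
    return W
def st():
    o=ctrl.get_obs();print(round(o['t'],2),np.round(o['ee_pos'],1),np.round(o['orientation'],3),np.round(o['qpos'],3),'F',np.round(o['ft_force'],1),'w',round(o['width'],1),'g',round(o['grasp_force'],1));return o
def goto(p,R=None):
    "fractions for a world TCP target; R = target rotation matrix"
    o=ctrl.get_obs();R0=Rn.from_rotvec(o['orientation']).as_matrix()
    s=R0.T@(np.array(p)-o['ee_pos'])/200
    r=np.zeros(3) if R is None else Rn.from_matrix(R0.T@R).as_rotvec()/1.5
    print('row',np.round(r,4),np.round(s,4))
def down(yaw):
    "tool down, closing line (tool y) at yaw from world x... both as angle of tool y"
    y=np.array([np.cos(yaw),np.sin(yaw),0]);z=np.array([0,0,-1.]);return np.stack([np.cross(y,z),y,z],1)
E
python3 - <<'E'
from h import *
o=st();print(Rn.from_rotvec(o['orientation']).as_matrix().round(3))
for n in('scene','top'):
    im,d,ci=grab(n,n+'0.png');W=cloud(d,ci);np.save(n+'0.npy',W)
    print(n,np.round(ci['R'],2).tolist(),np.round(ci['t']))
E
```

```text
0.0 [ 144.7 -607.4  221.9] [-3.119 -0.366  0.   ] [-1.356  0.424  1.631 -0.     1.089 -0.019] F [ 0.  -0.8  0.3] w 87.9 g 0.0
[[ 0.973  0.232 -0.   ]
 [ 0.232 -0.973  0.002]
 [ 0.    -0.002 -1.   ]]
scene [[-0.94, -0.34, -0.02], [-0.19, 0.58, -0.79], [0.28, -0.74, -0.61]] [486. 149. 769.]
top [[-0.0, -1.0, 0.01], [-0.99, 0.0, -0.13], [0.13, -0.01, -0.99]] [ -20.  487. 1226.]
```

View pics/top0.png

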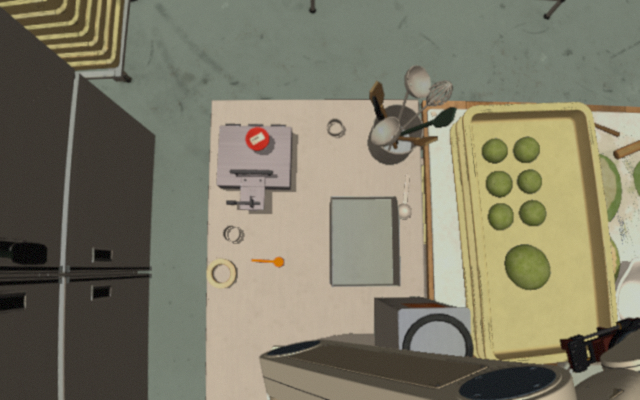

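View pics/scene0.png

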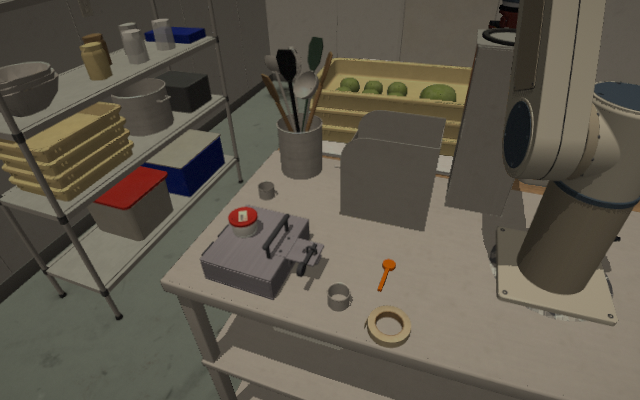

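The top view shows the case at (257,157), the tub at (258,139), the handle at (250,172), and the pin head at (228,203). Moulds are at (336,128) and (233,234), the tape at (221,273), the orange decoy at (268,262), and the steel spoon at (405,200). Next I'll measure these.

Run:
```python
from h import *
W=np.load('top0.npy')
def reg(u0,u1,v0,v1,z0,z1):
    P=W[v0:v1,u0:u1].reshape(-1,3);P=P[np.isfinite(P[:,2])];return P[(P[:,2]>z0)&(P[:,2]<z1)]
def circ(P):
    (c,r)=cv2.minEnclosingCircle(P[:,:2].astype(np.float32));return np.round(c,1),round(r,1),len(P),P[:,2].max().round(1)
print('table z',np.median(W[250:300,300:320,2]))
print('tub',circ(reg(243,275,124,155,85,120)))
print('mouldR',circ(reg(322,350,115,142,20,45)))
print('mouldL',circ(reg(218,248,222,248,20,45)))
print('tape',circ(reg(203,242,255,290,8,30)))
print('orange',circ(reg(248,290,253,270,3,30)))
print('spoon',circ(reg(396,413,176,222,3,30)))
P=reg(210,300,118,192,48,68);r=cv2.minAreaRect(P[:,:2].astype(np.float32));print('lid',r,np.median(P[:,2]))
P=reg(225,280,165,182,80,110);r=cv2.minAreaRect(P[:,:2].astype(np.float32));print('handle',r,np.median(P[:,2]))
P=reg(220,268,192,212,61,80);print('pin+staple',cv2.minAreaRect(P[:,:2].astype(np.float32)),len(P))
P=reg(220,236,192,212,55,80);print('head',cv2.minAreaRect(P[:,:2].astype(np.float32)),P[:,2].max(),len(P))
print('caddy',[ (W[220:270,340:385,i].min().round(),W[220:270,340:385,i].max().round()) for i in range(3)])
im=cv2.imread('pics/top0.png');cv2.imwrite('pics/top0z.png',cv2.resize(im[110:300,200:420],None,fx=3.5,fy=3,interpolation=cv2.INTER_CUBIC)[:600,:800])
```

```text
table z nan
tub (array([635.4, 135.6]), 31.0, 442, np.float64(105.5))
mouldR (array([686.7, -61.9]), 21.9, 64, np.float64(38.6))
mouldL (array([399.5, 210.2]), 23.2, 58, np.float64(38.3))
tape (array([297.6, 236.8]), 38.9, 422, np.float64(24.6))
orange (array([328.7, 113.3]), 57.8, 199, np.float64(14.9))
spoon (array([ 493.2, -255.5]), 61.6, 262, np.float64(18.3))
lid ((596.224365234375, 150.462646484375), (189.96173095703125, 181.31658935546875), 88.71263122558594) 58.04956515515229
handle ((551.7621459960938, 149.82992553710938), (105.8390884399414, 11.788856506347656), 88.2918930053711) 97.40137942752742
pin+staple ((483.48553466796875, 173.8807373046875), (85.36061096191406, 42.48308563232422), 86.08100891113281) 163
head ((477.1910705566406, 204.60325622558594), (9.571542739868164, 24.517507553100586), 0.6657508611679077) 78.40437155003966 47
caddy [(np.float64(nan), np.float64(nan)), (np.float64(nan), np.float64(nan)), (np.float64(nan), np.float64(nan))]
```

View pics/top0z.png

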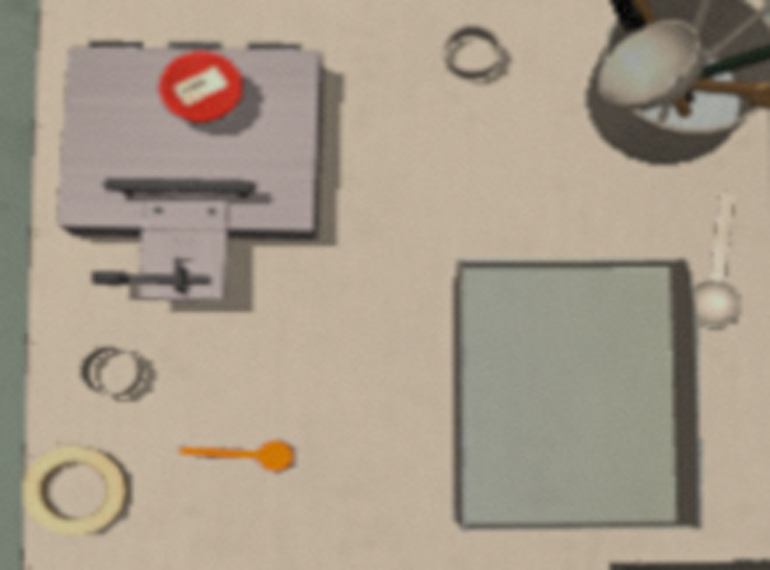

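The pictures show two moulds on the table, and the orange pin-like item is a look-alike. I'll bring the arm over now.

servo_tool:
  rows:
    - [0,0,0,0,0,-0.4,80]
    - [0,0,0,0,0,-0.7,80]
    - [0,0,0,0,0,-1,80]
    - [0,0,0,0.3,-0.4,-1,80]
    - [0,0,0,0.68,-0.88,-1,80]
    - [0,0,0,0.68,-0.88,-1,80]
    - [0,0,0,0.68,-0.88,-1,80]
    - [0,0,0,0.68,-0.88,-1,80]

```text
t: 1.1
ee_pos: [237.0, -403.5, 423.0]
orientation: [3.119, 0.371, 0.0]
ft_force: [0.7, -0.3, 0.0]
width: 80.0
grasp_force: 0.0
```

servo_tool:
  rows:
    - [0,0,0,0.25,-0.3,0,80]
    - [0,0,0,0.5,-0.6,0,80]
    - [0,0,0,0.68,-0.88,0,80]
    - [0,0,0,0.9,-0.95,0,80]
    - [0,0,0,1,-1,0,80]
    - [0,0,0,1,-1,0,80]
    - [0,0,0,1,-1,0,80]

```text
t: 1.98
ee_pos: [384.4, -165.2, 422.3]
orientation: [-3.12, -0.366, 0.002]
ft_force: [0.0, -1.4, -0.6]
width: 79.9
grasp_force: 0.0
```

Run:
```python
from h import *
st();goto([560,100,300],down(-np.pi/2-0.037))
W=np.load('top0.npy');c=W[210:270,345:385].reshape(-1,3);print('caddy',np.nanmin(c,0),np.nanmax(c,0))
```

```text
1.98 [ 384.4 -165.2  422.3] [-3.12e+00 -3.66e-01  2.00e-03] [-4.340e-01 -9.200e-02  1.796e+00 -1.000e-03  1.439e+00  9.030e-01] F [ 0.  -1.4 -0.6] w 79.9 g 0.0
row [-0.      0.0007  0.1804] [ 1.1618 -1.0864  0.6106]
caddy [ 307.27925462 -177.15259102  117.55490898] [449.88545681 -80.75790812 132.38641475]
```

servo_tool:
  rows:
    - [0,0,0.09,0.3,-0.28,0,84]
    - [0,0,0.18,0.5,-0.5,0,84]
    - [0,0,0.18,0.75,-0.75,0,84]
    - [0,0,0.18,1,-1,0,84]
    - [0,0,0.18,1,-1,0.3,84]
    - [0,0,0.18,1,-1,0.6,84]
    - [0,0,0.18,1,-1,0.6,84]

```text
t: 2.85
ee_pos: [530.1, 74.9, 298.5]
orientation: [3.139, -0.059, -0.015]
ft_force: [-0.2, -1.0, -0.3]
width: 84.2
grasp_force: 0.0
```

Run:
```python
from h import *
o=st();im,d,ci=grab('top','top1.png');W=cloud(d,ci);np.save('top1.npy',W)
im,d,ci=grab('wrist','w1.png');Ww=cloud(d,ci)
m=(Ww[...,2]>92)&(Ww[...,2]<112);hsv=cv2.cvtColor(im,cv2.COLOR_RGB2HSV);m&=(hsv[...,1]>120)
P=Ww[m];print('tub wrist',cv2.minEnclosingCircle(P[:,:2].astype(np.float32)),len(P),np.median(P[:,2]))
goto([635,135.6,140],down(-np.pi/2-0.037))
im=np.hstack([cv2.imread('pics/top1.png')[90:390,200:440],cv2.resize(cv2.imread('pics/w1.png'),(480,300))]);cv2.imwrite('pics/c1.png',im)
```

```text
2.85 [530.1  74.9 298.5] [ 3.139 -0.059 -0.015] [ 0.118  0.212  1.746 -0.     1.194  1.727] F [-0.2 -1.  -0.3] w 84.2 g 0.0
tub wrist ((637.029052734375, -24.33415985107422), 192.17283630371094) 2213 100.1109935032632
row [ 0.0001  0.     -0.0007] [ 0.4968 -0.3213  0.8182]
```

View pics/c1.png

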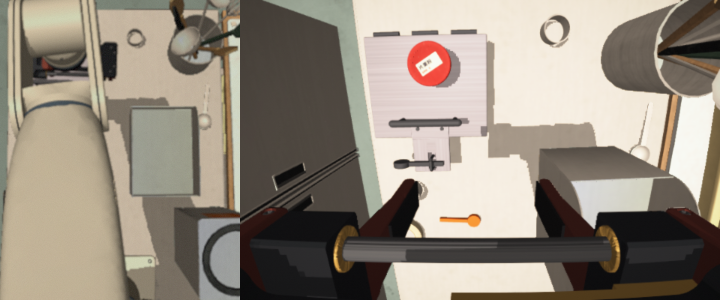

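The wrist view shows the tub at (428,63) in the composite, with the handle, pin and right mould also visible. I'll refine their positions from it.

Run:
```python
from h import *
im,d,ci=grab('wrist','w2.png');W=cloud(d,ci);np.save('w2.npy',W)
def box(x,y,z):
    P=W[(W[...,0]>x[0])&(W[...,0]<x[1])&(W[...,1]>y[0])&(W[...,1]<y[1])&(W[...,2]>z[0])&(W[...,2]<z[1])];return P.astype(np.float32)
P=box((590,680),(90,180),(90,110));print('tub',cv2.minEnclosingCircle(P[:,:2]),np.median(P[:,2]))
P=box((535,570),(80,220),(85,105));print('handle',cv2.minAreaRect(P[:,:2]),P[:,2].max())
P=box((460,495),(190,222),(50,85));print('head',P.min(0),P.max(0),np.median(P,0))
P=box((660,730),(-100,-20),(25,45));print('mouldR',cv2.minEnclosingCircle(P[:,:2]))
P=box((505,700),(30,260),(50,64));print('lid',cv2.minAreaRect(P[:,:2]),np.median(P[:,2]))
```

```text
Traceback (most recent call last):
cv2.error: OpenCV(4.12.0) /io/opencv/modules/imgproc/src/shapedescr.cpp:201: error: (-215:Assertion failed) count >= 0 && (depth == CV_32F || depth == CV_32S) in function 'minEnclosingCircle'
```

servo_tool:
  rows:
    - [0,0,0,0.25,-0.16,0.2,86]
    - [0,0,0,0.5,-0.32,0.4,86]
    - [0,0,0,0.5,-0.32,0.6,86]
    - [0,0,0,0.5,-0.32,0.7,86]
    - [0,0,0,0.5,-0.32,0.7,86]

```text
t: 3.62
ee_pos: [634.7, 136.0, 163.3]
orientation: [3.141, -0.058, -0.001]
ft_force: [0.2, 0.4, 0.1]
width: 86.2
grasp_force: 0.0
```

```bash
cat >> h.py <<'E'
def box(W,x,y,z):
    P=W[(W[...,0]>x[0])&(W[...,0]<x[1])&(W[...,1]>y[0])&(W[...,1]<y[1])&(W[...,2]>z[0])&(W[...,2]<z[1])];return P.astype(np.float32)
def circ(P):return cv2.minEnclosingCircle(np.ascontiguousarray(P[:,:2])),len(P)
def rect(P):return cv2.minAreaRect(np.ascontiguousarray(P[:,:2])),len(P)
E
python3 - <<'E'
from h import *
W=np.load('w2.npy')
P=box(W,(590,680),(90,180),(90,110));print('tub',circ(P),np.median(P[:,2]))
P=box(W,(535,570),(80,220),(85,105));print('handle',rect(P),P[:,2].max())
P=box(W,(460,495),(190,222),(50,85));print('head',P.min(0),P.max(0),np.median(P,0))
P=box(W,(660,730),(-100,-20),(25,45));print('mouldR',circ(P))
P=box(W,(505,700),(30,260),(54,64));print('lid',rect(P),np.median(P[:,2]))
goto([636,135.6,68])
E
```

```text
tub (((634.783447265625, 137.454833984375), 30.929155349731445), 2729) 99.90223
handle (((550.961181640625, 150.77272033691406), (109.26177215576172, 10.719996452331543), 87.71715545654297), 897) 100.82352
head [472.05917  190.39066   50.928192] [482.7088  218.05081  76.98993] [479.90945  202.88823   70.586235]
mouldR (((686.9229736328125, -61.71757888793945), 22.293556213378906), 306)
lid (((595.88427734375, 150.92459106445312), (189.9940948486328, 183.21568298339844), 88.41638946533203), 18461) 58.588783
row [0. 0. 0.] [0.0068 0.0017 0.4767]
```

servo_tool:
  rows:
    - [0,0,0,0,0,0.2,86]
    - [0,0,0,0,0,0.4,86]
    - [0,0,0,0,0,0.47,86]
    - [0,0,0,0,0,0.47,86]
    - [0,0,0,0,0,0.47,45]
    - [0,0,0,0,0,0.47,45]
    - [0,0,0,0,0,0.47,45]
    - [0,0,0,0,0,0.47,45]

```text
t: 4.62
ee_pos: [635.5, 137.0, 69.5]
orientation: [-3.141, 0.057, -0.002]
ft_force: [-1.0, -0.4, 4.3]
width: 55.9
grasp_force: 30.0
```

servo_tool:
  rows:
    - [0,0,0,0,0,-0.05,45]
    - [0,0,0,0,0,-0.2,45]
    - [0,0,0,0,0,-0.4,45]
    - [0,0,0,0,0,-0.4,45]

```text
t: 5.12
ee_pos: [637.2, 137.3, 152.3]
orientation: [-3.14, 0.057, -0.01]
ft_force: [0.2, -0.8, -1.7]
width: 56.0
grasp_force: 30.0
```

Run:
```python
from h import *
st();goto([595,-35,100]);goto([595,-35,10])
```

```text
5.12 [637.2 137.3 152.3] [-3.14   0.057 -0.01 ] [ 0.194  0.54   1.619 -0.     0.976  1.801] F [ 0.2 -0.8 -1.7] w 56.0 g 30.0
row [0. 0. 0.] [-0.1814  0.8689  0.259 ]
row [0. 0. 0.] [-0.1841  0.8695  0.709 ]
```

servo_tool:
  rows:
    - [0,0,0,-0.05,0.2,0,45]
    - [0,0,0,-0.1,0.4,0,45]
    - [0,0,0,-0.15,0.65,0,45]
    - [0,0,0,-0.18,0.87,0,45]
    - [0,0,0,-0.18,0.87,0.2,45]
    - [0,0,0,-0.18,0.87,0.4,45]
    - [0,0,0,-0.18,0.87,0.6,45]
    - [0,0,0,-0.18,0.87,0.69,45]
    - [0,0,0,-0.18,0.87,0.7,45]

```text
t: 6.25
ee_pos: [592.0, -35.7, 7.5]
orientation: [-3.141, 0.057, 0.003]
ft_force: [0.5, -0.2, -1.1]
width: 55.7
grasp_force: 30.0
```

Run:
```python
from h import *
st()
```

```text
6.25 [592.  -35.7   7.5] [-3.141e+00  5.700e-02  3.000e-03] [-0.08   0.687  1.794 -0.     0.663  1.527] F [ 0.5 -0.2 -1.1] w 55.7 g 30.0
```

servo_tool:
  rows:
    - [0,0,0,0,0,0,45]
    - [0,0,0,0,0,0,45]

```text
t: 6.5
ee_pos: [593.1, -35.7, 9.2]
orientation: [3.141, -0.057, 0.001]
ft_force: [-0.1, -0.4, -0.7]
width: 55.7
grasp_force: 30.0
```

servo_tool:
  rows:
    - [0,0,0,0,0,0.01,45]
    - [0,0,0,0,0,0.02,45]
    - [0,0,0,0,0,0.02,45]

```text
t: 6.88
ee_pos: [593.5, -35.7, 6.9]
orientation: [3.141, -0.057, 0.002]
ft_force: [-4.9, -0.2, 18.5]
width: 55.4
grasp_force: 30.0
```

Contact with the table. I'll release, rise, and turn for the pin.

servo_tool:
  rows:
    - [0,0,0,0,0,-0.008,45]
    - [0,0,0,0,0,-0.008,75]
    - [0,0,0,0,0,-0.008,80]
    - [0,0,0,0,0,-0.008,80]
    - [0,0,0,0,0,-0.2,80]
    - [0,0,0,0,0,-0.5,80]
    - [0,0,0,0,0,-0.8,60]
    - [0,0,0,0,0,-0.8,40]

```text
t: 7.88
ee_pos: [596.1, -36.0, 169.7]
orientation: [3.14, -0.057, 0.015]
ft_force: [-0.1, -0.6, -0.9]
width: 63.7
grasp_force: 0.0
```

Run:
```python
from h import *
st();goto([477.4,204.2,170],down(-0.037))
im,d,ci=grab('wrist');W=cloud(d,ci);P=box(W,(560,640),(-80,10),(35,55));print(circ(P),np.median(P[:,2]))
```

```text
7.88 [596.1 -36.  169.7] [ 3.14  -0.057  0.015] [-0.08   0.443  1.739  0.     0.95   1.527] F [-0.1 -0.6 -0.9] w 63.7 g 0.0
row [ 0.0052 -0.0048 -1.0466] [-0.6365 -1.1785 -0.0078]
(((590.7450561523438, -36.070274353027344), 30.818212509155273), 3407) 41.260765
```

servo_tool:
  rows:
    - [0,0,-0.12,-0.1,-0.12,0,40]
    - [0,0,-0.24,-0.2,-0.25,0,40]
    - [0,0,-0.36,-0.3,-0.38,0,40]
    - [0,0,-0.48,-0.4,-0.5,0,40]
    - [0,0,-0.6,-0.5,-0.62,0,40]
    - [0,0,-0.72,-0.6,-0.75,0,40]
    - [0,0,-0.84,-0.64,-0.88,0,40]
    - [0,0,-0.96,-0.64,-1,0,40]
    - [0,0,-1,-0.64,-1,0,40]
    - [0,0,-1,-0.64,-1,0,40]

```text
t: 9.18
ee_pos: [470.9, 168.7, 163.0]
orientation: [-2.336, -2.099, 0.005]
ft_force: [0.3, 0.5, 0.2]
width: 40.1
grasp_force: 0.0
```

Run:
```python
from h import *
st();goto([477.4,205,110],down(-0.037));goto([477.4,205,45],down(-0.037))
```

```text
9.18 [470.9 168.7 163. ] [-2.336 -2.099  0.005] [0.32  0.328 1.946 0.    0.87  0.427] F [0.3 0.5 0.2] w 40.1 g 0.0
row [-0.002   0.0008 -0.0467] [0.1843 0.0138 0.2649]
row [-0.002   0.0008 -0.0467] [0.1847 0.0147 0.5899]
```

servo_tool:
  rows:
    - [0,0,-0.045,0.1,0.014,0,40]
    - [0,0,-0.045,0.185,0.014,0.1,40]
    - [0,0,-0.045,0.185,0.014,0.2,40]
    - [0,0,-0.045,0.185,0.014,0.2,40]

```text
t: 9.68
ee_pos: [477.9, 205.6, 123.2]
orientation: [-2.262, -2.178, 0.005]
ft_force: [-0.6, 0.0, -0.2]
width: 40.0
grasp_force: 0.0
```

Run:
```python
from h import *
st();im,d,ci=grab('wrist','w3.png');W=cloud(d,ci)
P=box(W,(460,495),(192,225),(48,90));print('head',len(P),P.min(0) if len(P) else 0,P.max(0) if len(P) else 0)
goto([477.4,205,45],down(-0.037))
```

```text
9.68 [477.9 205.6 123.2] [-2.262 -2.178  0.005] [0.383 0.418 1.927 0.    0.8   0.421] F [-0.6  0.  -0.2] w 40.0 g 0.0
head 571 [471.54056  192.07648   60.383194] [481.8994  219.7853   77.64035]
row [-0.001   0.0004 -0.0011] [-0.0032 -0.0051  0.3956]
```

View pics/w3.png

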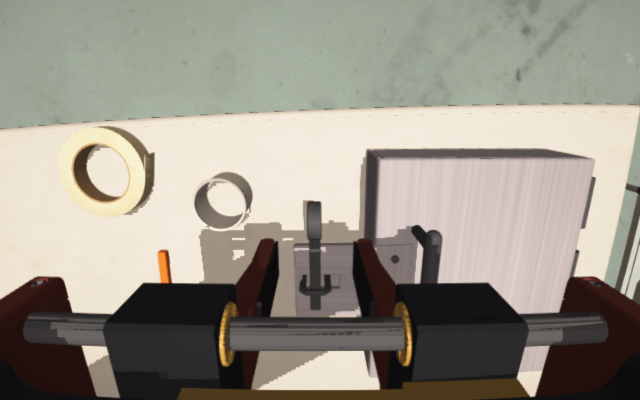

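The head at (315,220) lies between the open fingers. I'll descend, grip, and pull along +y.

servo_tool:
  rows:
    - [0,0,0,0,-0.004,0.2,40]
    - [0,0,0,0,-0.004,0.35,40]
    - [0,0,0,0,-0.004,0.39,40]
    - [0,0,0,0,-0.004,0.39,0]
    - [0,0,0,0,-0.004,0.39,0]
    - [0,0,0,0,-0.004,0.39,0]

```text
t: 10.48
ee_pos: [478.8, 205.6, 47.8]
orientation: [2.264, 2.177, 0.003]
ft_force: [1.0, 0.6, 0.5]
width: 13.3
grasp_force: 0.0
```

servo_tool:
  rows:
    - [0,0,0,0.04,0,0,0]
    - [0,0,0,0.1,0,0,0]
    - [0,0,0,0.16,0,0,0]
    - [0,0,0,0.22,0,0,0]
    - [0,0,0,0.24,0,0,0]

```text
t: 11.1
ee_pos: [480.1, 254.1, 47.0]
orientation: [2.263, 2.178, 0.001]
ft_force: [-0.1, -4.5, 5.0]
width: 9.8
grasp_force: 30.0
```

servo_tool:
  rows:
    - [0,0,0,0,0,-0.15,0]
    - [0,0,0,0,0,-0.3,0]
    - [0,0,0,0,0,-0.35,0]
    - [0,0,0,0,0,-0.35,0]

```text
t: 11.6
ee_pos: [480.1, 253.6, 116.8]
orientation: [2.265, 2.177, 0.002]
ft_force: [-0.4, 0.3, -0.8]
width: 9.9
grasp_force: 30.0
```

Run:
```python
from h import *
st();goto([450,40,110]);goto([450,40,10]);im,d,ci=grab('wrist','w4.png')
```

```text
11.6 [480.1 253.6 116.8] [2.265e+00 2.177e+00 2.000e-03] [0.464 0.454 1.883 0.    0.804 0.503] F [-0.4  0.3 -0.8] w 9.9 g 30.0
row [0. 0. 0.] [-1.0731 -0.1081  0.0333]
row [0. 0. 0.] [-1.0734 -0.1086  0.5333]
```

View pics/w4.png

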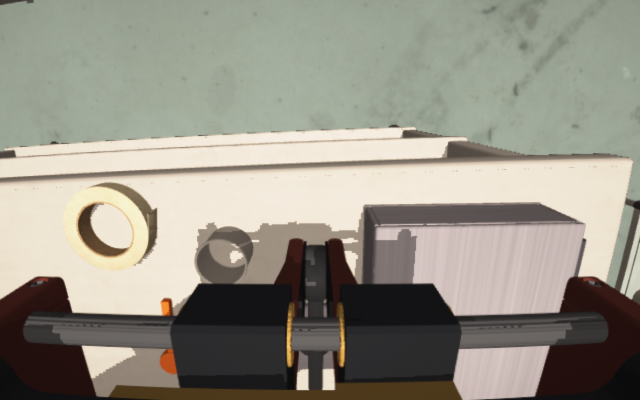

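The pin is out and held (312,270). I'll carry it to about (450,55) and lay it down.

servo_tool:
  rows:
    - [0,0,0,-0.2,-0.1,0,0]
    - [0,0,0,-0.45,-0.12,0,0]
    - [0,0,0,-0.7,-0.12,0,0]
    - [0,0,0,-0.95,-0.12,0,0]
    - [0,0,0,-1,-0.12,0.15,0]
    - [0,0,0,-1,-0.12,0.3,0]
    - [0,0,0,-1,-0.12,0.45,0]
    - [0,0,0,-1,-0.12,0.53,0]
    - [0,0,0,-1,-0.12,0.55,0]
    - [0,0,0,-1,-0.12,0.56,0]

```text
t: 12.9
ee_pos: [448.3, 54.5, 4.8]
orientation: [2.265, 2.177, 0.0]
ft_force: [-0.9, 0.3, -0.0]
width: 9.9
grasp_force: 30.0
```

servo_tool:
  rows:
    - [0,0,0,0,0,0,0]

```text
t: 13.02
ee_pos: [448.5, 54.5, 5.2]
orientation: [2.264, 2.177, 0.001]
ft_force: [-0.0, 0.3, 0.2]
width: 9.8
grasp_force: 30.0
```

servo_tool:
  rows:
    - [0,0,0,0,0,0,16]
    - [0,0,0,0,0,0,30]
    - [0,0,0,0,0,0,30]
    - [0,0,0,0,0,-0.3,30]
    - [0,0,0,0,0,-0.6,30]
    - [0,0,0,0,0,-0.85,30]
    - [0,0,0,0,0,-0.85,30]

```text
t: 13.9
ee_pos: [450.6, 54.6, 178.3]
orientation: [2.261, 2.174, 0.01]
ft_force: [-0.5, 0.5, -1.1]
width: 30.0
grasp_force: 0.0
```

Run:
```python
from h import *
st();goto([551.2,150.5,170],down(-0.037))
im,d,ci=grab('top','top2.png');W=cloud(d,ci)
im,d,ci=grab('wrist','w5.png');W=cloud(d,ci)
im=cv2.imread('pics/top2.png')[100:300,200:430];cv2.imwrite('pics/c2.png',np.hstack([cv2.resize(im,(460,400)),cv2.resize(cv2.imread('pics/w5.png')[:,150:490],(340,400))]))
```

```text
13.9 [450.6  54.6 178.3] [2.261 2.174 0.01 ] [0.094 0.235 2.038 0.    0.861 0.134] F [-0.5  0.5 -1.1] w 30.0 g 0.0
row [ 0.0054 -0.0007 -0.0017] [0.4988 0.4834 0.0458]
```

View pics/c2.png

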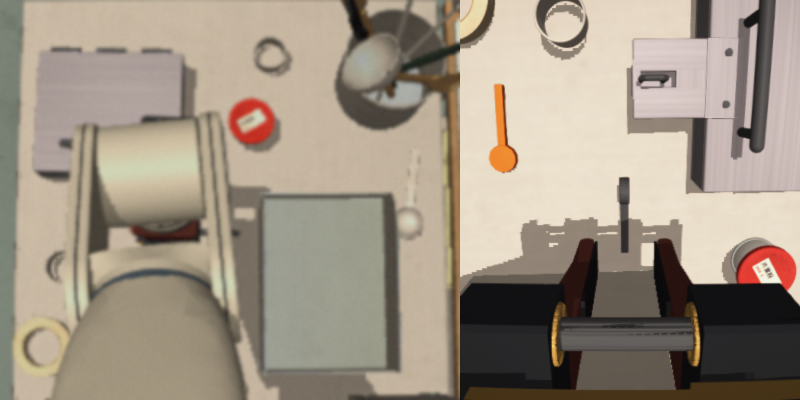

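The pin lies on the table at (624,215), the staple is empty at (655,78), and the tub stands upright at (252,122). Next is the handle.

servo_tool:
  rows:
    - [0,0,0,0.2,0.2,0,36]
    - [0,0,0,0.4,0.4,0,36]
    - [0,0,0,0.5,0.484,0.05,36]
    - [0,0,0,0.5,0.484,0.1,36]
    - [0,0,0,0.5,0.484,0.1,36]

```text
t: 14.62
ee_pos: [546.2, 149.5, 152.0]
orientation: [-2.263, -2.175, 0.008]
ft_force: [0.5, -0.1, -0.4]
width: 36.5
grasp_force: 0.0
```

Run:
```python
from h import *
st();goto([551.2,150.5,82],down(-0.037))
```

```text
14.62 [546.2 149.5 152. ] [-2.263 -2.175  0.008] [ 0.246  0.433  1.808 -0.     0.906  0.286] F [ 0.5 -0.1 -0.4] w 36.5 g 0.0
row [-0.0037  0.0012 -0.0016] [0.0065 0.0266 0.3499]
```

servo_tool:
  rows:
    - [0,0,0,0,0,0.1,36]
    - [0,0,0,0,0,0.1,36]
    - [0,0,0,0,0,0.1,36]

```text
t: 15.0
ee_pos: [548.5, 149.9, 135.1]
orientation: [-2.266, -2.176, 0.0]
ft_force: [0.7, -0.2, -0.3]
width: 36.0
grasp_force: 0.0
```

servo_tool:
  rows:
    - [0,0,0,0,0.013,0.1,36]
    - [0,0,0,0,0.013,0.2,36]
    - [0,0,0,0,0.013,0.265,36]
    - [0,0,0,0,0.013,0.265,36]
    - [0,0,0,0,0.013,0.265,0]
    - [0,0,0,0,0.013,0.265,0]
    - [0,0,0,0,0.013,0.265,0]
    - [0,0,0,0,0.013,0.265,0]

```text
t: 16.0
ee_pos: [550.4, 150.4, 82.1]
orientation: [-2.264, -2.177, 0.002]
ft_force: [-4.9, 1.2, 5.8]
width: 10.5
grasp_force: 30.0
```

```bash
cat > swing.py <<'E'
# lid swing: rows (rot x, shift y, shift z) relative to the pose at lid angle th0 / tilt a0
import numpy as np,sys
r=np.hypot(130,41);b=np.arctan2(41,130);D=12.
def tcp(th,a):
    return np.array([-r*np.cos(b+th)-D*np.sin(a), r*np.sin(b+th)-D*np.cos(a)])  # case x (from hinge), z
def rows(ths,As,start):
    (p0,a0)=start
    for th,a in zip(ths,As):
        d=tcp(th,a)-p0
        ty=np.array([np.cos(a0),-np.sin(a0)]);tz=np.array([-np.sin(a0),-np.cos(a0)])
        print(round(th,2),'[%.3f,0,0,0,%.3f,%.3f]'%((a-a0)/1.5,d@ty/200,d@tz/200))
if __name__=='__main__':
    ths=np.linspace(0.1,1.4,14);As=np.linspace(0.05,0.7,14)
    for i in(0,7):
        rows(ths[i:i+7],As[i:i+7],(tcp(0,0),0) if i==0 else (tcp(ths[i-1],As[i-1]),As[i-1]))
E
python3 swing.py; python3 -c "
from h import *
st()"
```

```text
0.1 [0.033,0,0,0,0.021,-0.064]
0.2 [0.067,0,0,0,0.048,-0.125]
0.3 [0.100,0,0,0,0.081,-0.184]
0.4 [0.133,0,0,0,0.119,-0.238]
0.5 [0.167,0,0,0,0.163,-0.288]
0.6 [0.200,0,0,0,0.212,-0.334]
0.7 [0.233,0,0,0,0.264,-0.374]
0.8 [0.033,0,0,0,0.041,-0.052]
0.9 [0.067,0,0,0,0.087,-0.099]
1.0 [0.100,0,0,0,0.138,-0.142]
1.1 [0.133,0,0,0,0.193,-0.179]
1.2 [0.167,0,0,0,0.250,-0.210]
1.3 [0.200,0,0,0,0.311,-0.235]
1.4 [0.233,0,0,0,0.374,-0.254]
16.0 [550.4 150.4  82.1] [-2.264e+00 -2.177e+00  2.000e-03] [0.246 0.542 1.833 0.    0.768 0.285] F [-4.9  1.2  5.8] w 10.5 g 30.0
```

servo_tool:
  rows:
    - [0.033,0,0,0,0.021,-0.064,0]
    - [0.067,0,0,0,0.048,-0.125,0]
    - [0.1,0,0,0,0.081,-0.184,0]
    - [0.133,0,0,0,0.119,-0.238,0]
    - [0.167,0,0,0,0.163,-0.288,0]
    - [0.2,0,0,0,0.212,-0.334,0]
    - [0.233,0,0,0,0.264,-0.374,0]

```text
t: 16.88
ee_pos: [601.4, 149.1, 156.7]
orientation: [-2.063, -1.983, 0.358]
ft_force: [-7.0, 4.2, 0.0]
width: 10.4
grasp_force: 30.0
```

servo_tool:
  rows:
    - [0.033,0,0,0,0.041,-0.052,0]
    - [0.067,0,0,0,0.087,-0.099,0]
    - [0.1,0,0,0,0.138,-0.142,0]
    - [0.133,0,0,0,0.193,-0.179,0]
    - [0.167,0,0,0,0.25,-0.21,0]
    - [0.2,0,0,0,0.311,-0.235,0]
    - [0.233,0,0,0,0.374,-0.254,0]
    - [0.233,0,0,0,0.374,-0.254,0]

```text
t: 17.88
ee_pos: [692.7, 146.5, 181.4]
orientation: [-1.845, -1.776, 0.643]
ft_force: [0.9, 4.6, 13.6]
width: 10.1
grasp_force: 30.1
```

Run:
```python
from h import *
st();im,d,ci=grab('scene','s3.png')
import os
```

```text
17.88 [692.7 146.5 181.4] [-1.845 -1.776  0.643] [0.14  0.961 0.908 0.127 1.96  0.184] F [ 0.9  4.6 13.6] w 10.1 g 30.1
```

View pics/s3.png

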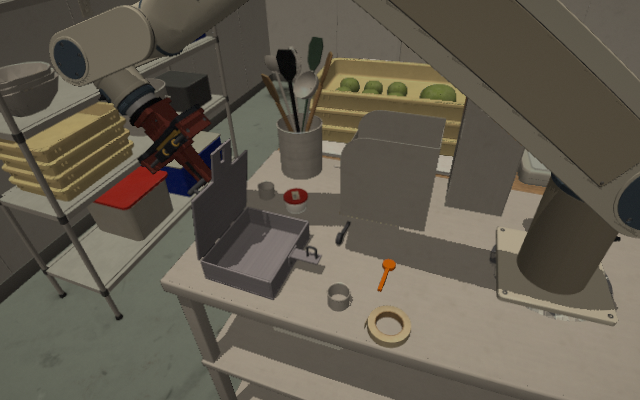

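The lid stands up at about 1.4 rad, the pin lies at (343,233), and the tub and two moulds are visible. I'll release and back off along the tool axis.

servo_tool:
  rows:
    - [0,0,0,0,0,0,26]
    - [0,0,0,0,0,0,28]
    - [0,0,0,0,0,0,28]
    - [0,0,0,0,0,-0.1,28]
    - [0,0,0,0,0,-0.3,28]
    - [0,0,0,0,0,-0.5,28]
    - [0,0,0,0,0,-0.5,28]

```text
t: 18.8
ee_pos: [757.8, 142.0, 256.8]
orientation: [-1.851, -1.778, 0.642]
ft_force: [0.4, 0.0, -0.6]
width: 27.7
grasp_force: 0.0
```

Run:
```python
from h import *
st()
W=np.load('top0.npy');P=box(W,(480,900),(-300,0),(90,400))
for z in (90,150,200,250,300):
    Q=P[(P[:,2]>z)&(P[:,2]<z+50)];print(z,len(Q),Q.min(0) if len(Q) else '',Q.max(0) if len(Q) else '')
im,d,ci=grab('wrist');Ww=cloud(d,ci);np.save('w6.npy',Ww)
im,d,ci=grab('scene');W=cloud(d,ci)
R=np.linspace(0,1,5)
P=box(W,(560,720),(70,230),(90,280));P=P[(P[:,0]<690)]
c=P-np.array([681,146,52.5]);print('lid pts',len(P),np.median(np.arctan2(c[:,2],-c[:,0])))
goto([740,-62,300],down(-0.037))
```

```text
18.8 [757.8 142.  256.8] [-1.851 -1.778  0.642] [0.127 1.037 0.588 0.132 2.199 0.207] F [ 0.4  0.  -0.6] w 27.7 g 0.0
90 480 [ 584.7019   -272.11127    90.305756] [ 706.6526  -149.94849  139.94554]
150 264 [ 582.9483  -271.16602  150.01683] [ 707.26434 -150.69794  199.94533]
200 319 [ 589.4321  -277.48416  200.34831] [ 700.3228  -139.06647  249.96342]
250 1669 [ 566.04913 -299.57626  250.05745] [ 738.43304 -126.67118  299.9894 ]
300 806 [ 557.3703  -299.32425  300.0066 ] [ 741.39764 -126.56062  349.92816]
lid pts 2788 1.3966996245193926
row [-0.4668 -0.0005 -0.0018] [-1.023  -0.1771 -0.1531]
```

servo_tool:
  rows:
    - [0,0,0,-0.15,0,-0.05,40]
    - [0,0,0,-0.4,0,-0.1,50]
    - [-0.1,0,0,-0.65,-0.05,-0.15,60]
    - [-0.2,0,0,-0.9,-0.1,-0.15,64]
    - [-0.32,0,0,-1,-0.15,-0.15,64]
    - [-0.44,0,0,-1,-0.18,-0.15,64]
    - [-0.467,0,0,-1,-0.18,-0.15,64]
    - [-0.467,0,0,-1,-0.18,-0.15,64]

```text
t: 19.9
ee_pos: [738.0, -58.9, 301.8]
orientation: [2.265, 2.175, -0.0]
ft_force: [-0.5, -0.1, 0.6]
width: 63.9
grasp_force: 0.0
```

```bash
cat > mould.py <<'E'
from h import *
def mould(x,y,s=45):
    im,d,ci=grab('wrist','wm.png');W=cloud(d,ci);P=box(W,(x-s,x+s),(y-s,y+s),(22,42))
    c=circ(P) if len(P)>20 else None;print('mould',c);return c
def tilt(R,a):  # lean about tool y
    return R@Rn.from_rotvec([0,a,0]).as_matrix()
E
python3 - <<'E'
from mould import *
st();mould(687,-62)
R=tilt(down(-0.037),-0.3)
goto([687,-62,120],R)
goto([687,-62,8],R)
E
```

```text
19.9 [738.  -58.9 301.8] [ 2.265  2.175 -0.   ] [-9.500e-02  5.320e-01  1.269e+00 -1.000e-03  1.340e+00 -5.500e-02] F [-0.5 -0.1  0.6] w 63.9 g 0.0
mould (((686.93701171875, -61.078453063964844), 22.363445281982422), 236)
row [-0.0002 -0.1996 -0.0022] [-0.0271 -0.2584  0.9071]
row [-0.0002 -0.1996 -0.0022] [-0.0268 -0.2585  1.4671]
```

View pics/wm.png

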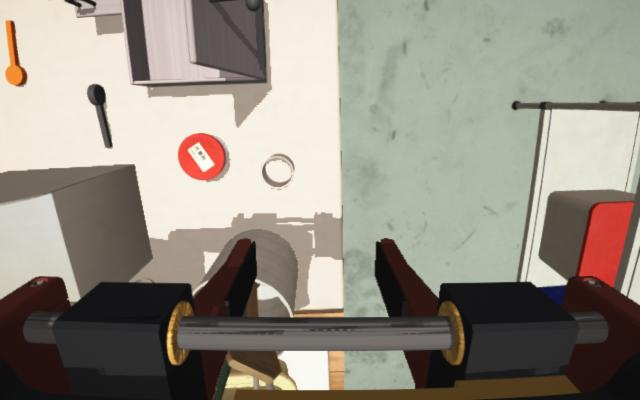

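The mould is at (278,170), undisturbed. I'll lean the tool 0.3 rad toward +y to keep clear of the utensils.

servo_tool:
  rows:
    - [0,-0.1,0,-0.02,-0.1,0,64]
    - [0,-0.2,0,-0.025,-0.2,0.2,64]
    - [0,-0.2,0,-0.025,-0.26,0.45,64]
    - [0,-0.2,0,-0.025,-0.26,0.7,64]
    - [0,-0.2,0,-0.025,-0.26,0.9,64]
    - [0,-0.2,0,-0.025,-0.26,0.9,64]
    - [0,-0.2,0,-0.025,-0.26,0.9,64]

```text
t: 20.82
ee_pos: [689.1, -60.5, 122.1]
orientation: [2.102, 2.02, -0.316]
ft_force: [0.7, -1.0, -0.1]
width: 64.1
grasp_force: 0.0
```

Run:
```python
from mould import *
st();R=tilt(down(-0.037),-0.3);mould(687,-62)
goto([687,-61.5,9],R)
```

```text
20.82 [689.1 -60.5 122.1] [ 2.102  2.02  -0.316] [ 0.028  0.65   1.534 -0.357  1.005  0.268] F [ 0.7 -1.  -0.1] w 64.1 g 0.0
mould (((686.4966430664062, -61.47957992553711), 22.386489868164062), 1031)
row [ 0.002   0.0001 -0.0024] [ 0.1627 -0.0143  0.5459]
```

servo_tool:
  rows:
    - [0,0,0,0.07,-0.014,0.2,64]
    - [0,0,0,0.12,-0.014,0.4,64]
    - [0,0,0,0.15,-0.014,0.54,64]
    - [0,0,0,0.15,-0.014,0.54,64]
    - [0,0,0,0.15,-0.014,0.54,30]
    - [0,0,0,0.15,-0.014,0.54,30]
    - [0,0,0,0.15,-0.014,0.54,30]
    - [0,0,0,0.15,-0.014,0.54,30]

```text
t: 21.88
ee_pos: [686.6, -63.3, 11.2]
orientation: [2.101, 2.019, -0.313]
ft_force: [0.7, 1.4, 7.5]
width: 43.0
grasp_force: 30.0
```

servo_tool:
  rows:
    - [0,0,0,-0.05,0,-0.15,30]
    - [0,0,0,-0.12,0,-0.4,30]
    - [0,0,0,-0.18,0,-0.6,30]
    - [0,0,0,-0.24,0,-0.8,30]
    - [0,0,0,-0.24,0,-0.8,30]

```text
t: 22.5
ee_pos: [687.3, -61.8, 180.8]
orientation: [2.1, 2.017, -0.308]
ft_force: [0.4, 0.2, -0.4]
width: 42.9
grasp_force: 30.0
```

Run:
```python
from mould import *
st();R=tilt(down(-0.037),-0.3);R0=down(-0.037)
goto([520,-30,160],R);goto([605,90,160],R0)
```

```text
22.5 [687.3 -61.8 180.8] [ 2.1    2.017 -0.308] [ 0.026  0.575  1.515 -0.34   1.087  0.231] F [ 0.4  0.2 -0.4] w 42.9 g 30.0
row [ 0.0053 -0.0003 -0.0033] [ 0.1486 -0.8432  0.0549]
row [ 0.0058  0.1997 -0.0025] [ 0.7385 -0.4421 -0.1235]
```

Holding the 44 mm mould. I'll rotate so the lean faces the robot, away from the lid, and head to the case.

servo_tool:
  rows:
    - [0,0,0,0.03,-0.2,0,30]
    - [0,0,0,0.06,-0.4,0,30]
    - [0,0,0,0.1,-0.6,0,30]
    - [0,0,0,0.12,-0.75,0,30]
    - [0,0,0,0.12,-0.75,0,30]

```text
t: 23.12
ee_pos: [533.4, -32.9, 167.9]
orientation: [2.103, 2.023, -0.32]
ft_force: [0.1, -1.0, -0.7]
width: 43.2
grasp_force: 30.0
```

Run:
```python
from mould import *
st();R=tilt(down(-0.037),-0.3);Rt=Rn.from_rotvec([0,0,np.pi/2]).as_matrix()@R;print(Rt.round(2))
goto([574.8,109.5,170],Rt)
```

```text
23.12 [533.4 -32.9 167.9] [ 2.103  2.023 -0.32 ] [ 0.087  0.394  1.867 -0.368  0.954  0.351] F [ 0.1 -1.  -0.7] w 43.2 g 30.0
[[-0.95  0.04  0.3 ]
 [ 0.04  1.   -0.01]
 [-0.3   0.   -0.96]]
row [-3.1090e-01 -8.0000e-04 -1.0013e+00] [ 0.6839  0.179  -0.2232]
```

servo_tool:
  rows:
    - [-0.037,0,-0.12,0,0,0,30]
    - [-0.074,0,-0.24,0,0,0,30]
    - [-0.112,0,-0.36,0,0,0,30]
    - [-0.149,0,-0.48,0,0,0,30]
    - [-0.186,0,-0.6,0.1,0,-0.03,30]
    - [-0.224,0,-0.72,0.25,0.05,-0.08,30]
    - [-0.261,0,-0.84,0.45,0.1,-0.14,30]
    - [-0.298,0,-0.96,0.68,0.18,-0.22,30]
    - [-0.31,0,-1,0.684,0.18,-0.223,30]
    - [-0.31,0,-1,0.684,0.18,-0.223,30]

```text
t: 24.38
ee_pos: [578.5, 109.3, 170.7]
orientation: [0.058, 2.839, -0.008]
ft_force: [0.1, -0.1, -1.2]
width: 43.1
grasp_force: 30.0
```

Run:
```python
from mould import *
o=st();R=tilt(down(-0.037),-0.3);Rt=Rn.from_rotvec([0,0,np.pi/2]).as_matrix()@R
goto([574.8,109.5,70],Rt);goto([574.8,109.5,17],Rt)
im,d,ci=grab('scene','s4.png')
```

```text
24.38 [578.5 109.3 170.7] [ 0.058  2.839 -0.008] [ 0.204  0.336  1.954 -0.135  0.562 -1.222] F [ 0.1 -0.1 -1.2] w 43.1 g 30.0
row [-0.0004  0.0014 -0.0023] [ 1.677e-01 -1.000e-04  4.753e-01]
row [-0.0004  0.0014 -0.0023] [ 2.465e-01 -3.000e-04  7.283e-01]
```

View pics/s4.png

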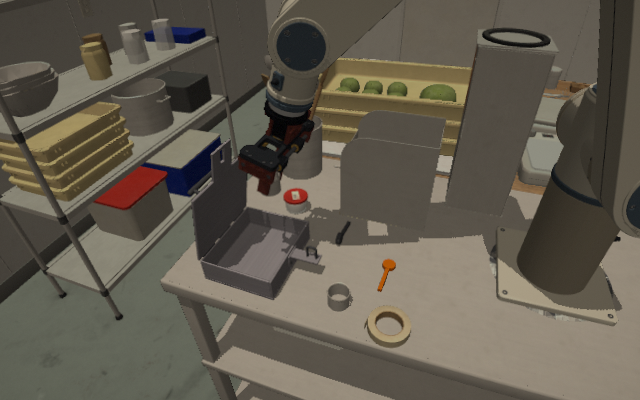

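The arm leans clear of the lid, with the mould above the case at (265,185). Lowering it in.

servo_tool:
  rows:
    - [0,0,0,0.05,0,0.12,30]
    - [0,0,0,0.11,0,0.3,30]
    - [0,0,0,0.168,0,0.475,30]
    - [0,0,0,0.21,0,0.6,30]
    - [0,0,0,0.24,0,0.7,30]
    - [0,0,0,0.246,0,0.72,30]
    - [0,0,0,0.246,0,0.72,30]

```text
t: 25.3
ee_pos: [573.8, 109.3, 19.1]
orientation: [0.058, 2.839, -0.008]
ft_force: [-0.2, -0.2, 0.4]
width: 43.5
grasp_force: 30.0
```

```bash
python3 -c "
from h import *
st()"
```

```text
25.3 [573.8 109.3  19.1] [ 0.058  2.839 -0.008] [ 0.206  0.609  2.015 -0.314  0.235 -1.028] F [-0.2 -0.2  0.4] w 43.5 g 30.0
```

servo_tool:
  rows:
    - [0,0,0,0.004,0,0.012,30]
    - [0,0,0,0.004,0,0.012,48]
    - [0,0,0,0.004,0,0.012,54]
    - [0,0,0,0.004,0,0.012,54]
    - [0,0,0,-0.06,0,-0.2,54]
    - [0,0,0,-0.12,0,-0.4,54]
    - [0,0,0,-0.19,0,-0.6,54]
    - [0,0,0,-0.25,0,-0.8,54]

```text
t: 26.3
ee_pos: [573.6, 109.4, 188.2]
orientation: [0.057, 2.839, -0.007]
ft_force: [0.6, 0.2, 0.3]
width: 54.0
grasp_force: 0.0
```

Run:
```python
from mould import *
o=st();im,d,ci=grab('wrist');W=cloud(d,ci);P=box(W,(530,640),(60,150),(28,45));print(circ(P))
goto([400,200,190],down(np.pi/2-0.037));goto([400,200,190],down(-0.037))
```

```text
26.3 [573.6 109.4 188.2] [ 0.057  2.839 -0.007] [ 0.206  0.302  1.953 -0.128  0.597 -1.229] F [0.6 0.2 0.3] w 54.0 g 0.0
(((559.6766967773438, 92.29275512695312), 42.92995834350586), 754)
row [ 0.0016  0.2069 -0.002 ] [ 0.8629  0.4141 -0.2555]
row [0.1636 0.1611 1.036 ] [ 0.8629  0.4141 -0.2555]
```

servo_tool:
  rows:
    - [0,0.1,0,0.1,0.05,-0.03,70]
    - [0,0.207,0,0.3,0.15,-0.09,76]
    - [0,0.207,0,0.5,0.28,-0.15,76]
    - [0,0.207,0,0.75,0.41,-0.22,76]
    - [0,0.207,0,0.86,0.414,-0.255,76]
    - [0,0.207,0,0.86,0.414,-0.255,76]
    - [0,0.207,0,0.86,0.414,-0.255,76]

```text
t: 27.22
ee_pos: [398.9, 199.5, 184.5]
orientation: [-0.063, -3.134, -0.002]
ft_force: [-0.3, -1.0, 0.4]
width: 76.1
grasp_force: 0.0
```

Run:
```python
from mould import *
st();c=mould(399.5,210.2,55)
c=c[0][0] if c else (399.5,210.2)
goto([c[0],c[1],90],down(np.pi/2-0.037));goto([c[0],c[1],9],down(np.pi/2-0.037))
```

```text
27.23 [398.9 199.5 184.5] [-6.300e-02 -3.134e+00 -2.000e-03] [ 0.434  0.219  2.04   0.005  0.888 -1.1  ] F [-0.3 -1.   0.4] w 76.1 g 0.0
mould (((399.7741394042969, 211.482421875), 22.173717498779297), 445)
row [ 0.0007 -0.0048 -0.0023] [-0.0045  0.0602  0.4722]
row [ 0.0007 -0.0048 -0.0023] [-0.0074  0.0598  0.8772]
```

View pics/wm.png

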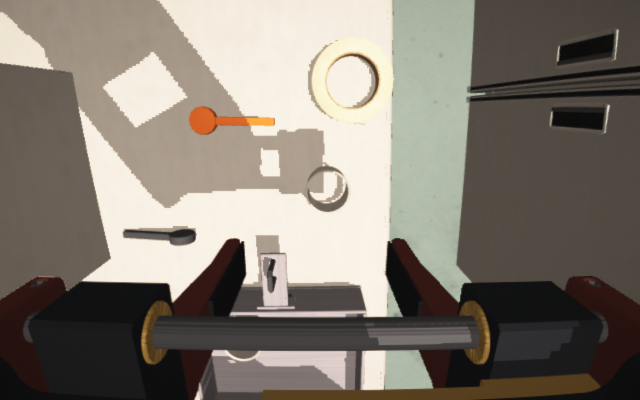

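The second mould is at (327,187), and the first is seen in the case at (243,350).

servo_tool:
  rows:
    - [0,0,0,-0.005,0.06,0.1,76]
    - [0,0,0,-0.005,0.06,0.35,76]
    - [0,0,0,-0.005,0.06,0.6,76]
    - [0,0,0,-0.005,0.06,0.8,76]
    - [0,0,0,-0.005,0.06,0.87,76]
    - [0,0,0,-0.005,0.06,0.87,76]
    - [0,0,0,-0.005,0.06,0.87,30]
    - [0,0,0,-0.005,0.06,0.87,30]
    - [0,0,0,-0.005,0.06,0.87,30]
    - [0,0,0,-0.005,0.06,0.87,30]

```text
t: 28.52
ee_pos: [398.2, 211.6, 10.8]
orientation: [-0.062, -3.134, -0.002]
ft_force: [-0.7, -0.2, 7.1]
width: 43.0
grasp_force: 30.0
```

servo_tool:
  rows:
    - [0,0,0,0,0,-0.1,30]
    - [0,0,0,0,0,-0.35,30]
    - [0,0,0,0,0,-0.6,30]
    - [0,0,0,0,0,-0.75,30]
    - [0,0,0,0,0,-0.75,30]

```text
t: 29.15
ee_pos: [400.3, 212.0, 162.2]
orientation: [-0.062, -3.137, -0.005]
ft_force: [0.3, -0.3, -1.5]
width: 43.1
grasp_force: 30.0
```

Run:
```python
from mould import *
st();R=down(np.pi/2-0.037);goto([572,189.5,160],R);goto([572,189.5,15],R)
```

```text
29.15 [400.3 212.  162.2] [-0.062 -3.137 -0.005] [ 0.458  0.265  2.045  0.006  0.833 -1.078] F [ 0.3 -0.3 -1.5] w 43.1 g 30.0
row [ 0.002  -0.0026 -0.0019] [-0.8622 -0.0781  0.0076]
row [ 0.002  -0.0026 -0.0019] [-0.865  -0.0803  0.7326]
```

servo_tool:
  rows:
    - [0,0,0,-0.2,-0.02,0,30]
    - [0,0,0,-0.45,-0.04,0,30]
    - [0,0,0,-0.7,-0.06,0,30]
    - [0,0,0,-0.86,-0.08,0.1,30]
    - [0,0,0,-0.863,-0.08,0.3,30]
    - [0,0,0,-0.863,-0.08,0.5,30]
    - [0,0,0,-0.863,-0.08,0.65,30]
    - [0,0,0,-0.863,-0.08,0.72,30]
    - [0,0,0,-0.863,-0.08,0.72,30]

```text
t: 30.28
ee_pos: [568.6, 188.2, 13.3]
orientation: [-0.062, -3.13, 0.0]
ft_force: [0.3, -0.2, -0.3]
width: 43.4
grasp_force: 30.0
```

servo_tool:
  rows:
    - [0,0,0,0,0,0.005,30]
    - [0,0,0,0,0,0.005,48]
    - [0,0,0,0,0,0.005,54]
    - [0,0,0,0,0,0.005,54]
    - [0,0,0,0,0,-0.2,54]
    - [0,0,0,0.1,0,-0.45,54]
    - [0,0,0,0.3,0,-0.7,54]
    - [0,0,0,0.5,0,-0.95,54]
    - [0,0,0,0.6,0.2,-1,54]
    - [0,0,0,0.6,0.2,-1,54]

```text
t: 31.52
ee_pos: [452.7, 235.0, 217.7]
orientation: [-0.058, -3.136, -0.004]
ft_force: [0.1, 0.3, -0.5]
width: 53.9
grasp_force: 0.0
```

Run:
```python
from mould import *
st();im,d,ci=grab('wrist','w8.png');grab('scene','s8.png')
a=cv2.imread('pics/w8.png');b=cv2.imread('pics/s8.png')
cv2.imwrite('pics/c8.png',np.hstack([cv2.resize(a,(400,250)),b[100:350,150:550]]))
goto([745,20,330],down(-0.037))
```

```text
31.52 [452.7 235.  217.7] [-0.058 -3.136 -0.004] [ 0.453  0.263  1.883  0.006  0.999 -1.084] F [ 0.1  0.3 -0.5] w 53.9 g 0.0
row [-0.0039 -0.0044  1.0461] [-1.4958 -1.0082 -0.5833]
```

View pics/c8.png

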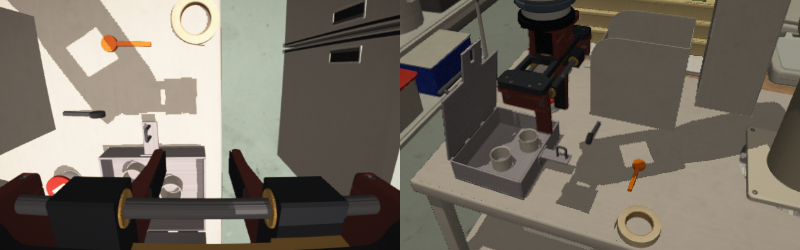

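Both moulds are inside the case, and no other mould is visible. Now I'll go over the lid and regrip the handle from behind.

servo_tool:
  rows:
    - [0,0,0.12,0,0,-0.2,40]
    - [0,0,0.24,0,0,-0.4,28]
    - [0,0,0.36,0,0,-0.6,28]
    - [0,0,0.48,0,0,-0.65,28]
    - [0,0,0.6,-0.1,0.05,-0.65,28]
    - [0,0,0.72,-0.25,0.15,-0.65,28]
    - [0,0,0.84,-0.45,0.25,-0.65,28]
    - [0,0,0.96,-0.65,0.35,-0.65,28]
    - [0,0,1,-0.9,0.35,-0.65,28]
    - [0,0,1,-0.9,0.35,-0.65,28]

```text
t: 32.88
ee_pos: [639.5, 293.9, 341.0]
orientation: [-2.185, -2.247, 0.013]
ft_force: [0.2, -0.1, -0.0]
width: 28.1
grasp_force: 0.0
```

Run:
```python
from mould import *
st();R=down(-0.037)@Rn.from_rotvec([0.7,0,0]).as_matrix()
goto([757.5,142.5,340],R)
```

```text
32.88 [639.5 293.9 341. ] [-2.185 -2.247  0.013] [0.412 0.451 1.311 0.004 1.39  0.384] F [ 0.2 -0.1 -0. ] w 28.1 g 0.0
row [0.4591 0.0157 0.0412] [-0.7732  0.5687 -0.001 ]
```

servo_tool:
  rows:
    - [0,0,0.041,0,0.25,0,28]
    - [0.1,0,0.041,-0.1,0.5,0,28]
    - [0.2,0.005,0.041,-0.35,0.57,0,28]
    - [0.32,0.01,0.041,-0.6,0.57,0,28]
    - [0.44,0.015,0.041,-0.773,0.57,0,28]
    - [0.459,0.016,0.041,-0.773,0.57,0,28]
    - [0.459,0.016,0.041,-0.773,0.57,0,28]
    - [0.459,0.016,0.041,-0.773,0.57,0,28]

```text
t: 33.88
ee_pos: [755.0, 146.2, 345.0]
orientation: [-1.843, -1.787, 0.643]
ft_force: [0.8, 0.6, 0.4]
width: 27.7
grasp_force: 0.0
```

Run:
```python
from mould import *
from swing import tcp
st();R=down(-0.037)@Rn.from_rotvec([0.7,0,0]).as_matrix()
goto([758,143,257],R);p=tcp(1.397,0.7);print(p+[681,52.5]);goto([692.7,146.5,181.4],R)
im,d,ci=grab('scene');W=cloud(d,ci)
P=box(W,(560,690),(70,230),(90,280));c=P-np.array([681,146,52.5]);print('lid',len(P),np.median(np.arctan2(c[:,2],-c[:,0])))
```

```text
33.88 [755.  146.2 345. ] [-1.843 -1.787  0.643] [0.133 0.998 0.485 0.15  2.34  0.23 ] F [0.8 0.6 0.4] w 27.7 g 0.0
row [0.0041 0.0005 0.004 ] [-0.0171  0.2933  0.3286]
[691.17178498 178.45332671]
row [0.0041 0.0005 0.004 ] [-0.0113  0.2837  0.8283]
lid 2798 1.3968555492300136
```

servo_tool:
  rows:
    - [0.004,0,0.004,-0.015,0.15,0.15,28]
    - [0.004,0,0.004,-0.015,0.29,0.33,28]
    - [0.004,0,0.004,-0.015,0.288,0.33,28]
    - [0.004,0,0.004,-0.011,0.284,0.45,28]
    - [0.004,0,0.004,-0.011,0.284,0.6,28]
    - [0.004,0,0.004,-0.011,0.284,0.72,28]
    - [0.004,0,0.004,-0.011,0.284,0.82,28]
    - [0.004,0,0.004,-0.011,0.284,0.828,28]
    - [0.004,0,0.004,-0.011,0.284,0.828,28]

```text
t: 35.05
ee_pos: [693.8, 145.6, 182.4]
orientation: [-1.846, -1.777, 0.649]
ft_force: [-0.0, 0.7, -0.6]
width: 28.0
grasp_force: 0.0
```

servo_tool:
  rows:
    - [0,0,0,0,0,0,0]
    - [0,0,0,0,0,0,0]
    - [0,0,0,0,0,0,0]

```text
t: 35.42
ee_pos: [692.9, 145.1, 180.7]
orientation: [-1.844, -1.774, 0.652]
ft_force: [0.3, -0.6, 5.0]
width: 10.4
grasp_force: 30.0
```

```bash
python3 - <<'E'
from swing import *
ths=np.linspace(1.3,0,14);As=np.linspace(.65,0,14)
rows(ths[:7],As[:7],(tcp(1.4,.7),.7));rows(ths[7:],As[7:],(tcp(ths[6],As[6]),As[6]))
E
python3 -c "
from h import *
st()"
```

```text
1.3 [-0.033,0,0,0,-0.053,0.039]
1.2 [-0.067,0,0,0,-0.101,0.084]
1.1 [-0.100,0,0,0,-0.145,0.133]
1.0 [-0.133,0,0,0,-0.183,0.186]
0.9 [-0.167,0,0,0,-0.216,0.244]
0.8 [-0.200,0,0,0,-0.243,0.304]
0.7 [-0.233,0,0,0,-0.264,0.367]
0.6 [-0.033,0,0,0,-0.036,0.056]
0.5 [-0.067,0,0,0,-0.066,0.115]
0.4 [-0.100,0,0,0,-0.090,0.178]
0.3 [-0.133,0,0,0,-0.107,0.242]
0.2 [-0.167,0,0,0,-0.118,0.308]
0.1 [-0.200,0,0,0,-0.122,0.375]
0.0 [-0.233,0,0,0,-0.120,0.442]
35.42 [692.9 145.1 180.7] [-1.844 -1.774  0.652] [0.14  0.964 0.905 0.124 1.965 0.185] F [ 0.3 -0.6  5. ] w 10.4 g 30.0
```

servo_tool:
  rows:
    - [-0.033,0,0,0,-0.053,0.039,0]
    - [-0.067,0,0,0,-0.101,0.084,0]
    - [-0.1,0,0,0,-0.145,0.133,0]
    - [-0.133,0,0,0,-0.183,0.186,0]
    - [-0.167,0,0,0,-0.216,0.244,0]
    - [-0.2,0,0,0,-0.243,0.304,0]
    - [-0.233,0,0,0,-0.264,0.367,0]

```text
t: 36.3
ee_pos: [605.6, 147.3, 158.9]
orientation: [-2.068, -1.99, 0.354]
ft_force: [1.2, -3.7, 4.0]
width: 10.3
grasp_force: 30.1
```

servo_tool:
  rows:
    - [-0.033,0,0,0,-0.036,0.056,0]
    - [-0.067,0,0,0,-0.066,0.115,0]
    - [-0.1,0,0,0,-0.09,0.178,0]
    - [-0.133,0,0,0,-0.107,0.242,0]
    - [-0.167,0,0,0,-0.118,0.308,0]
    - [-0.183,0,0,0,-0.12,0.342,0]
    - [-0.2,0,0,0,-0.122,0.375,0]
    - [-0.217,0,0,0,-0.121,0.408,0]
    - [-0.23,0,0,0,-0.12,0.43,0]
    - [-0.233,0,0,0,-0.12,0.435,0]

```text
t: 37.55
ee_pos: [551.2, 149.1, 84.2]
orientation: [-2.261, -2.178, 0.011]
ft_force: [-3.5, -6.5, 3.6]
width: 10.3
grasp_force: 30.1
```

Run:
```python
from h import *
st();im,d,ci=grab('wrist','w9.png');W=cloud(d,ci)
P=box(W,(505,690),(60,240),(45,85));print(len(P),np.percentile(P[:,2],[5,50,95]));
A=np.c_[P[:,0],np.ones(len(P))];Q=abs(P[:,2]-np.median(P[:,2]))<8;print('slope',np.linalg.lstsq(A[Q],P[Q,2],rcond=None)[0])
im,d,ci=grab('scene');W=cloud(d,ci);P=box(W,(525,675),(60,240),(45,85));Q=abs(P[:,2]-np.median(P[:,2]))<6;A=np.c_[P[:,0]-600,np.ones(len(P))];print('scene',np.linalg.lstsq(A[Q],P[Q,2],rcond=None)[0])
```

```text
37.55 [551.2 149.1  84.2] [-2.261 -2.178  0.011] [ 0.244  0.541  1.828 -0.002  0.78   0.284] F [-3.5 -6.5  3.6] w 10.3 g 30.1
55653 [58.30572586 60.26806259 62.78314972]
slope [-2.41729330e-02  7.49175159e+01]
scene [-2.33448046e-02  6.07883956e+01]
```

servo_tool:
  rows:
    - [0,0,0,0,0,0.008,0]
    - [0,0,0,0,0,0.016,0]
    - [0,0,0,0,0,0.02,0]
    - [0,0,0,0,0,0.02,0]

```text
t: 38.15
ee_pos: [550.3, 149.1, 81.0]
orientation: [-2.261, -2.176, 0.013]
ft_force: [-8.6, -6.0, 13.1]
width: 10.2
grasp_force: 30.1
```

Pressing gives a firm 13 N reaction, so the lid is seated. I'll release slowly, retreat, and check.

servo_tool:
  rows:
    - [0,0,0,0,0,0,18]
    - [0,0,0,0,0,0,32]
    - [0,0,0,0,0,0,34]
    - [0,0,0,0,0,-0.1,34]
    - [0,0,0,0,0,-0.35,34]
    - [0,0,0,-0.1,-0.2,-0.6,34]
    - [0,0,0,-0.3,-0.45,-0.9,34]
    - [0,0,0,-0.5,-0.6,-1,34]
    - [0,0,0,-0.5,-0.6,-1,34]
    - [0,0,0,-0.5,-0.6,-1,34]

```text
t: 39.4
ee_pos: [429.9, 55.0, 281.8]
orientation: [-2.265, -2.176, 0.003]
ft_force: [0.4, 0.2, 0.1]
width: 33.7
grasp_force: 0.0
```

Run:
```python
from h import *
st();grab('scene','s10.png')
for n in('wrist','scene'):
    im,d,ci=grab(n);W=cloud(d,ci);P=box(W,(528,672),(65,235),(45,75));Q=abs(P[:,2]-np.median(P[:,2]))<6;A=np.c_[P[:,0]-600,np.ones(len(P))];print(n,len(P),np.linalg.lstsq(A[Q],P[Q,2],rcond=None)[0])
W=np.load('scene0.npy');P=box(W,(528,672),(65,235),(45,75));Q=abs(P[:,2]-np.median(P[:,2]))<6;A=np.c_[P[:,0]-600,np.ones(len(P))];print('start',np.linalg.lstsq(A[Q],P[Q,2],rcond=None)[0])
```

```text
39.4 [429.9  55.  281.8] [-2.265 -2.176  0.003] [ 1.000e-01  5.800e-02  1.969e+00 -1.000e-03  1.117e+00  1.400e-01] F [0.4 0.2 0.1] w 33.7 g 0.0
wrist 18220 [-2.25030734e-03  5.88373501e+01]
scene 3481 [-1.07293759e-03  5.90101572e+01]
start [3.55470227e-03 5.91892416e+01]
```

View pics/s10.png

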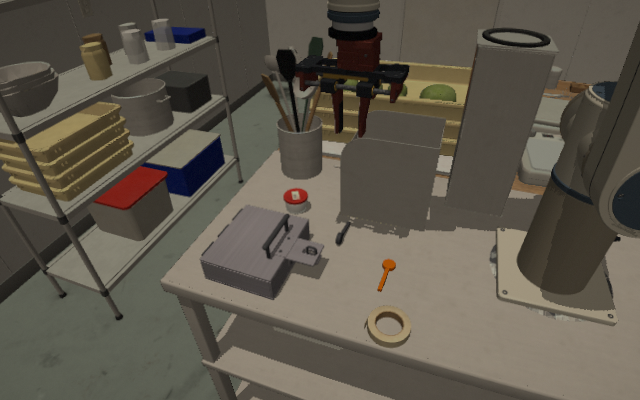

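The lid is flat (slope about 0.002, case at (255,250)). The tub is upright at (295,200), the pin is on the table at (343,233), and no mould is left out. Handing in.

```bash
python3 -c "
from workcell import ctrl
print(ctrl.close_job())"
```

```text
the job is handed in; nothing more can be done
None
```

The job is handed in, with no verdict returned: both ring moulds found are in the case, the lid is shut, the tub stands upright and the pin lies on the table.

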